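# Shift the grinder drive to its second speed and start it

### The job

On the grinder drive (the grey box with the T-bar lever and the push button) push the T-bar lever away from the off end, past the first notch, until it sits fully home at the second stop; then press the drive's start button fully in and let it come back out. Do it all by pushing with the fingertips or the outside of the fingers: pinch nothing, lift nothing, leave the ball-knob lever of the other grey box and the loose things where they are, and do not press start before the lever is home.

Things in the scene. Friction and masses are not known exactly. Their poses are not given: they have to be found in the camera images.
- grinder_drive: fixed grey housing, 160 (x) x 190 (y) x 70 mm high on four rubber feet. Origin: centre of its underside, on the bench. Its +x axis is the way the T-bar lever is pushed (about away from the robot), z up. The lever pivots about the housing's y axis at (0, 30, 45) mm in this frame; the start button stands on a raised block at (20, -58) mm, block 62 mm square, top 102 mm above the bench; a steel spindle stub sticks out 28 mm at the +y side
- speed_lever (a joint): T-bar lever angle, rad. 0 = off (leans 0.5 rad toward -x of the housing, start), 0.5 = first notch, 1.0 = second stop, a hard stop (leans 0.5 rad toward +x). It sits by itself in each of the three and is drawn to the nearest; a spring detent resists between them with at most about 10 N at the bar and its hump between first notch and second stop lies at 0.75
- speed_lever_bar (a point): centre of the lever's T-bar, 95 mm from the pivot: a black bar 60 mm long along the housing's y, 20 mm thick and 20 mm high, turning with the lever; it travels about 91 mm along the housing's +x, 128 to 140 mm above the bench. Push it on its -x side; fingers pressing its -x half and its +x half at once with more than 1.5 N each count as pinching. Under it is only the round stem, 9 mm thick
- start_button (a joint): how far the start button is pressed, m: 0 out, 0.006 fully in; a spring of 5 N at full depth returns it
- start_button_top (a point): centre of the top of the start button, a black cap 30 mm across, pressed straight down
- dust_damper: fixed grey housing of the same size, origin and axes as grinder_drive but with a ball-knob lever and a round steel cap instead of the button: not to be worked
- damper_lever_ball (a point): centre of the 34 mm ball on the damper's lever, 95 mm from that lever's pivot at (0, 30, 45) mm in the housing; stays where it is left, anywhere in a swing of 1 rad; leave it alone
- grind_cone_1: loose brown blunt grinding cone, 38 x 38 x 42 mm, on the bench; origin at the centre of its underside; leave it alone
- grind_cone_2: loose brown blunt grinding cone, 38 x 38 x 42 mm, on the bench; origin at the centre of its underside; leave it alone
- orange_cap: loose short round cup, 42 x 42 x 36 mm, on the bench; origin at the centre of its underside; leave it alone
- wedge_b: loose plain wedge, 42 x 64 x 22 mm, on the bench; origin at the centre of its underside; leave it alone
- hex_key_8: loose bent hex key, 64 x 100 x 8 mm, on the bench; origin at the centre of its underside; leave it alone
- hex_key_6: loose smaller bent hex key, 49 x 87 x 7 mm, on the bench; origin at the centre of its underside; leave it alone
- spanner_13: loose spanner, 83 x 136 x 8 mm, on the bench; origin at the centre of its underside; leave it alone
- boot_buckle: loose boot buckle, 53 x 50 x 12 mm, on the bench; origin at the centre of its underside; leave it alone

How it is judged:
By the outcome, as a careful person would: the job done as asked, in the order asked, and still so for the second after the job is handed in, with the robot touching nothing.
It also fails if it takes over 40 s, if anything falls off the work surface, if the arm or the gripper's body presses on something with over 40 N, if the wrist force passes 120 N, or if a joint passes its speed limit or range.

### The arm

A 6-joint arm with a two-finger parallel gripper is mounted at the origin on a cart in front of the work surface, level with it; the furniture and walls round the work are solid. World frame = base frame: x ahead of the robot, y to its left, z up, the work surface at z = 0. Lengths are in m, angles in rad, forces in N, time in s.
With the tool pointing down it reaches from about 0.3 to 0.775 m from the base axis. Payload 14.6 kg.
Tool frame: the origin (TCP) lies at the very end of the fingers, on their centre line; the grasp point (between the pads) lies 19 mm behind it; z points along the fingers, y is the direction in which the jaws open and shut (so a half turn about z gives the same grasp; the last joint's range is limited). The gripper opens to 94 mm and grips with 3 to 60 N. Pads are 16 mm wide; open, the fingers measure 119 mm over their backs; the gripper's body (75 mm by 177 mm) begins 78 mm behind the grasp point.
Start: joints at [1.25, 0.3, 1.521, -0, 1.321, -0.067], TCP at [0.138, 0.532, 0.17] pointing down, gripper open.
Joint ranges: [-3.03, 3.03], [-0.79, 2.21], [0.23, 2.52], [-1.04, 4.18], [0, 3.07], [-2.55, 2.55]. Speed limits (rad/s): [2.22, 2.22, 2.57, 3.14, 3.14, 3.14].

### API

Orientations are given as [roll, pitch, yaw] about the fixed x, y, z axes, in that order (R = Rz(yaw) Ry(pitch) Rx(roll)).
In Python, from station import status, camera, ctrl gives the robot as it stands. The module is installed in compiled form; this text tells all that it offers.
- The arm moves only by the shell command python3 -m jog 'ROWS' [FORCE]. ROWS is JSON, a list of rows, each a list of 7 numbers: the shift along the tool's x, y, z each as a share of 1000 mm, from -1 to 1, then the turn, a rotation vector about the tool's x, y, z each as a share of pi/2 rad, from -1 to 1, then the opening, from -1 (shut) to 1 (fully open), so that 0 is half open. A call has 1 to 20 rows; each row is the pose to reach, as a shift and turn from the pose measured when the call began, along the tool's axes at that moment; what a row does not reach only later rows make up. A row lasts 1/10 s, in which the tool goes at most 50 mm and 8.59 degrees, less where a joint would pass 70% of its speed; a pose out of reach is approached as far as the arm can. A call with a number of a shift or a turn outside -1 to 1 is refused whole. A call with a gripper value outside its range is refused whole. The fingers move at their own pace and stop on an object; FORCE is the grip in N (left out, the last holds). Time passes only in rows, so rows that repeat a pose let the fingers close. It gives the time, the measured TCP pose, the force and the opening at its end, in the units of the state.
- status.get_obs(): the state, without advancing time (a new reading comes with each control period).
- camera(name): name is "scene" or "top" or "wrist"; returns a dict with "image" (384x512x3 uint8, red, green, blue), "fx", "fy", "cx", "cy" (pixels), "k1" (the pictures are not rectified: a ray, as slopes to the right and down, at radius r is drawn at 1 + k1 r^2 times it, then the intrinsics apply), "world_from_camera" (4x4, takes a point from camera to world coordinates). Camera axes: x right, y down, z forward; pixel columns grow to the right and rows downward; lengths in m; the calibration is good to about 2 mm. A picture is of the moment at which its call begins. There is no depth.
- ctrl.hand_in(): hands the job in, once; it reports no verdict.
The state is a dict: "time_s": time; "qpos": joint angles; "joint_vel": joint speeds; "tau": joint torques, N m; "ee_pos": TCP position; "eef_rot": TCP orientation; "force": force on the tool from outside, world axes, zero at the start; "moment": the same for the moment, N m; "grip_width": finger opening in m.
Only numpy, scipy, OpenCV 4.12 (cv2) and the standard library are available. Lean on these libraries where they do the work, as an engineer would, in place of code of your own. Each camera call takes 0.05 s, during which the arm holds its last target.

## Working session

There is one attempt and no reset: what is moved stays moved. The work goes in short steps, Python scripts to look and compute and a shell command to move; the robot and the scene stay as the last step left them, time stands still between calls to the robot, and variables do not carry over. Pictures are saved under pics/ and viewed, and the job is handed in when it is done.

```bash
mkdir -p pics; cat > h.py <<'E'
import numpy as np, cv2
from station import status, camera, ctrl
def snap(n,f):
    c=camera(n); cv2.imwrite('pics/'+f,c['image'][:,:,::-1]); np.savez('pics/'+f[:-4]+'.npz',**c); return c
def K(c): return np.array([[c['fx'],0,c['cx']],[0,c['fy'],c['cy']],[0,0,1.]]), np.array([c['k1'],0,0,0,0.])
def ray(c,u,v):
    k,d=K(c); p=cv2.undistortPoints(np.array([[[u,v]]],float),k,d)[0,0]
    T=c['world_from_camera']; return T[:3,3], T[:3,:3]@np.array([p[0],p[1],1.])
def onz(c,u,v,z):
    o,r=ray(c,u,v); return o+r*(z-o[2])/r[2]
def proj(c,P):
    k,d=K(c); T=np.linalg.inv(c['world_from_camera'])
    return cv2.projectPoints(np.array(P,float).reshape(-1,1,3),cv2.Rodrigues(T[:3,:3])[0],T[:3,3],k,d)[0][:,0]
def load(f): return dict(np.load('pics/'+f+'.npz'))
E
python3 - <<'E'
from h import *
for n in('scene','top','wrist'):
    c=snap(n,n+'0.png'); print(n,c['world_from_camera'].round(3).tolist(),c['fx'],c['k1'])
print(status.get_obs())
E
```

```text
scene [[-0.79, -0.26, 0.555, -0.356], [-0.613, 0.314, -0.725, 1.099], [0.014, -0.913, -0.408, 0.729], [0.0, 0.0, 0.0, 1.0]] 369.8521609287304 -0.043174856234714266
top [[0.025, -0.986, 0.164, 0.236], [-1.0, -0.025, 0.0, -0.035], [0.004, -0.164, -0.986, 1.864], [0.0, 0.0, 0.0, 1.0]] 494.3199337391249 -0.07321543919976324
wrist [[0.251, 0.933, 0.256, 0.062], [0.968, -0.242, -0.068, 0.551], [-0.002, 0.265, -0.964, 0.384], [0.0, 0.0, 0.0, 1.0]] 326.5113542108526 -0.022561592699773005
{'time_s': 0.15, 'qpos': array([ 1.25043328e+00,  3.00322976e-01,  1.52142707e+00, -4.43487917e-06,
        1.32063638e+00, -6.65977087e-02]), 'joint_vel': array([ 4.27173137e-05,  4.22894758e-04, -3.33990873e-03, -2.21396963e-04,
        1.40090331e-04, -7.37098992e-04]), 'tau': array([-4.38019351e-04, -5.31959689e+01, -3.52814448e+01,  7.06815650e-02,
        2.36954831e-02, -2.11651087e-05]), 'ee_pos': array([0.13801529, 0.53218793, 0.16943273]), 'eef_rot': array([-3.14080035e+00, -4.85381554e-05,  2.88782839e+00]), 'force': array([0.48721927, 0.76147701, 0.47975418]), 'moment': array([ 0.01234932,  0.02615303, -0.01804602]), 'grip_width': 0.09402671564043547}
```

View pics/scene0.png

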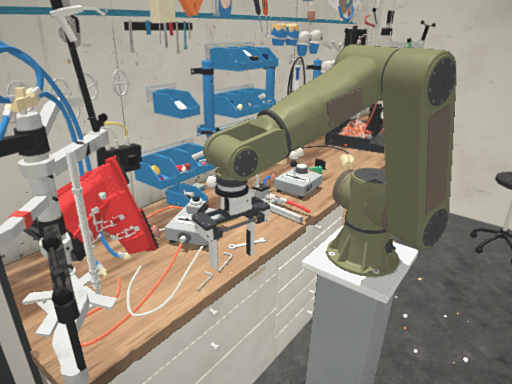

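View pics/top0.png

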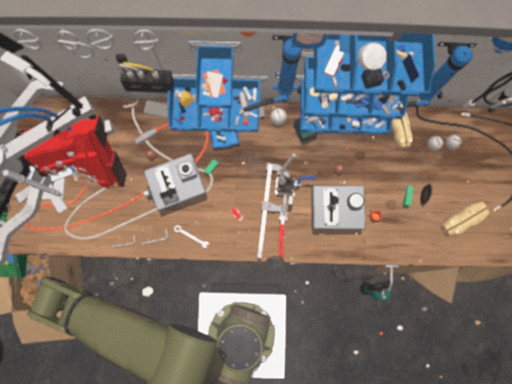

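View pics/wrist0.png

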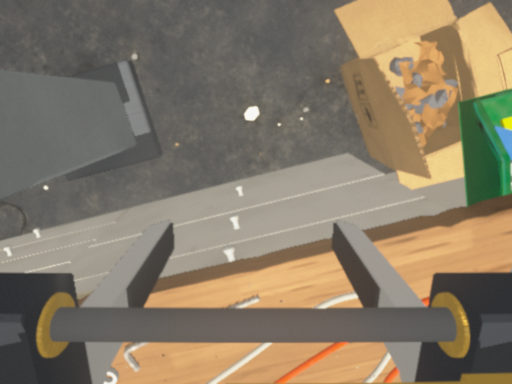

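```bash
python3 - <<'E'
from h import *
a=cv2.imread('pics/top0.png')
l=cv2.resize(a[145:220,135:225],None,fx=8,fy=8,interpolation=cv2.INTER_CUBIC)
r=cv2.resize(a[170:245,300:390],None,fx=8,fy=8,interpolation=cv2.INTER_CUBIC)
cv2.imwrite('pics/cl.png',l);cv2.imwrite('pics/cr.png',r)
s=cv2.imread('pics/scene0.png')
cv2.imwrite('pics/cs.png',cv2.resize(s[140:300,150:340],None,fx=4,fy=3.75,interpolation=cv2.INTER_CUBIC))
E
```

```text
(no output)
```

View pics/cl.png

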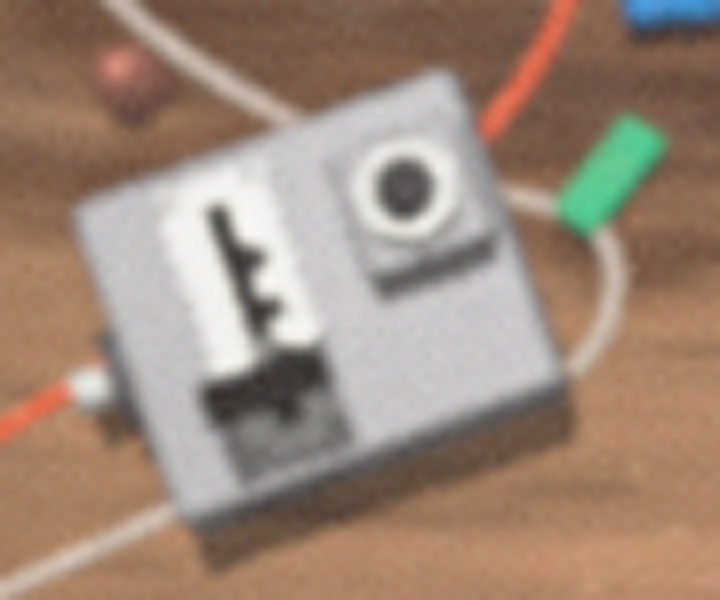

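View pics/cr.png

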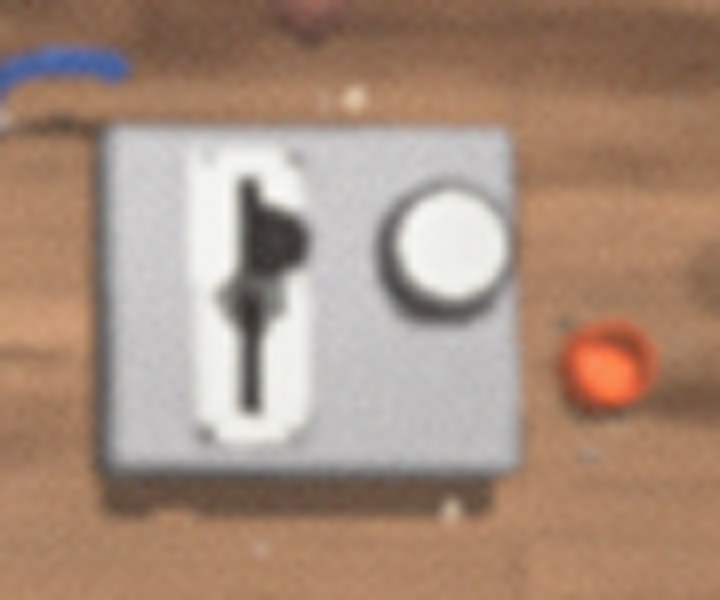

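View pics/cs.png

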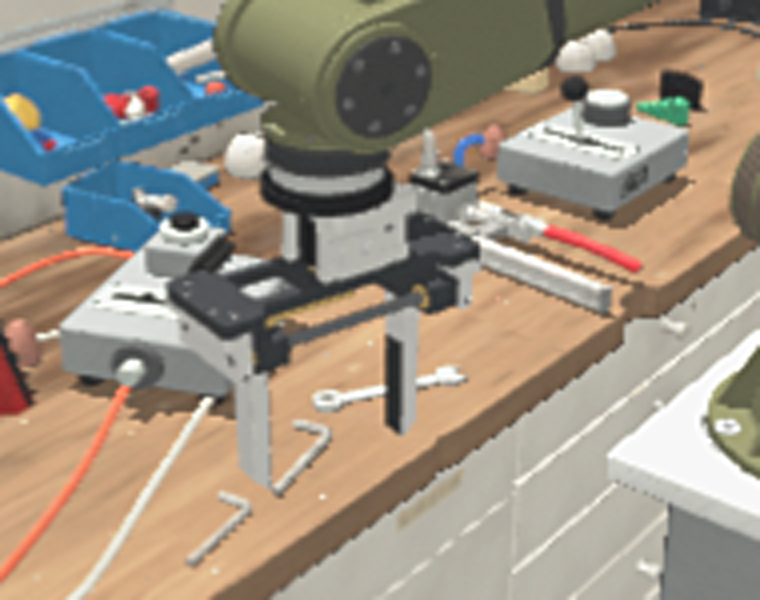

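```bash
cat >> h.py <<'E'
def top2px(x,y): return x/8+135, y/8+145
E
python3 - <<'E'
from h import *
c=load('top0')
P=[onz(c,*top2px(*p),.07) for p in[(75,212),(443,70),(570,385),(190,525)]]
for p in P: print(p.round(4))
n=lambda a,b:np.linalg.norm(P[a]-P[b])
print(n(0,1),n(1,2),n(2,3),n(3,0), np.mean(P,0))
b=onz(c,*top2px(405,188),.115);print('button',b)
# fit pose
import scipy.optimize as so
L=np.array([[80,95],[80,-95],[-80,-95],[-80,95]])*1e-3
W=np.array(P)[:,:2]
def T(q,l,): 
    R=np.array([[np.cos(q[2]),-np.sin(q[2])],[np.sin(q[2]),np.cos(q[2])]]); return l@R.T+q[:2]
s=so.least_squares(lambda q:(T(q,L)-W).ravel(),[.5,.2,0.3]);print(s.x,s.fun*1e3)
q=s.x
for nme,x,y,z in[('btn',.02,-.058,.115),('bar',-.0455,.03,.128),('bar+',-.0455,.06,.128),('bar-',-.0455,0,.128)]:
    w=T(q,np.array([x,y]));pp=proj(c,[[*w,z]])[0]; print(nme,w,(pp-[135,145])*8)
E
```

```text
[0.5886 0.3737 0.07  ]
[0.6603 0.2057 0.07  ]
[0.5133 0.1403 0.07  ]
[0.4441 0.3119 0.07  ]
0.18266267407490028 0.16081176329684066 0.18496522698227255 0.1572304049548895 [0.5515788  0.25789723 0.07      ]
button [0.59452542 0.21427645 0.115     ]
[0.5515788  0.25789723 0.40091959] [-0.4759381   2.88192257  2.03645447 -4.02283225  1.6697599  -1.14005164
 -3.23027627  2.28096133]
btn [0.59262823 0.21230179] [409.15388568 192.21707583]
bar [0.49797888 0.26776124] [271.04034273 391.62680258]
bar+ [0.48627093 0.29538232] [207.85655697 416.06080022]
bar- [0.50968684 0.24014017] [334.16928839 367.22366509]
```

```bash
cat >> h.py <<'E'
from scipy.spatial.transform import Rotation as Ro
Q=np.array([.5517,.2580,.401])
def H(x,y,z=0):
    c,s=np.cos(Q[2]),np.sin(Q[2]); return np.array([Q[0]+c*x-s*y,Q[1]+s*x+c*y,z])
def inv(p):
    c,s=np.cos(Q[2]),np.sin(Q[2]); d=np.array(p)-[Q[0],Q[1],0]; return np.array([c*d[0]+s*d[1],-s*d[0]+c*d[1],d[2]])
def to(x,y,z):
    o=status.get_obs(); R=Ro.from_euler('xyz',o['eef_rot'])
    t=H(x,y,z); Rt=Ro.from_matrix(np.array([[-np.cos(Q[2]),-np.sin(Q[2]),0],[-np.sin(Q[2]),np.cos(Q[2]),0],[0,0,-1]]).T @np.eye(3)) if 0 else Ro.from_matrix(np.column_stack([H(-1,0)-H(0,0),H(0,1)-H(0,0),[0,0,-1.]]))
    print('target',t.round(3),'shift',(R.inv().apply(t-o['ee_pos'])).round(4),'turn',((R.inv()*Rt).as_rotvec()/(np.pi/2)).round(4),'local now',inv(o['ee_pos']).round(4))
E
python3 - <<'E'
from h import *
to(-.095,.03,.17)
E
```

```text
target [0.453 0.249 0.17 ] shift [-0.3756 -0.1956 -0.0004] turn [-5.000e-04 -2.000e-04 -4.168e-01] local now [-0.2738  0.4139  0.1694]
```

```bash
python3 -m jog '[[-0.376,-0.196,0,0,0,-0.417,-1],[-0.376,-0.196,0,0,0,-0.417,-1],[-0.376,-0.196,0,0,0,-0.417,-1],[-0.376,-0.196,0,0,0,-0.417,-1],[-0.376,-0.196,0,0,0,-0.417,-1],[-0.376,-0.196,0,0,0,-0.417,-1],[-0.376,-0.196,0,0,0,-0.417,-1],[-0.376,-0.196,0,0,0,-0.417,-1],[-0.376,-0.196,0,0,0,-0.417,-1],[-0.376,-0.196,0,0,0,-0.417,-1],[-0.376,-0.196,0,0,0,-0.417,-1],[-0.376,-0.196,0,0,0,-0.417,-1],[-0.376,-0.196,0,0,0,-0.417,-1]]' 10
python3 - <<'E'
from h import *
to(-.09,.03,.116)
snap('wrist','w1.png');snap('scene','s1.png')
s=cv2.imread('pics/s1.png')
cv2.imwrite('pics/s1c.png',cv2.resize(s[140:300,130:320],None,fx=4,fy=3.75,interpolation=cv2.INTER_CUBIC))
E
```

```text
time_s: 1.45
ee_pos: [0.452, 0.249, 0.1696]
eef_rot: [-3.141, -0.001, -2.739]
force: [0.0, 0.2, -0.5]
grip_width: 0.0002
target [0.457 0.25  0.116] shift [-0.0054 -0.0006  0.0536] turn [-0.0003 -0.0004  0.0012] local now [-0.0953  0.0306  0.1696]
```

View pics/w1.png

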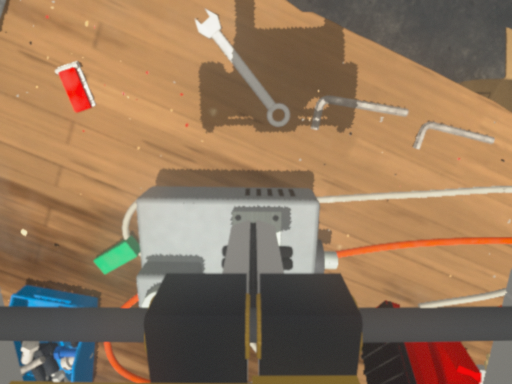

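View pics/s1c.png

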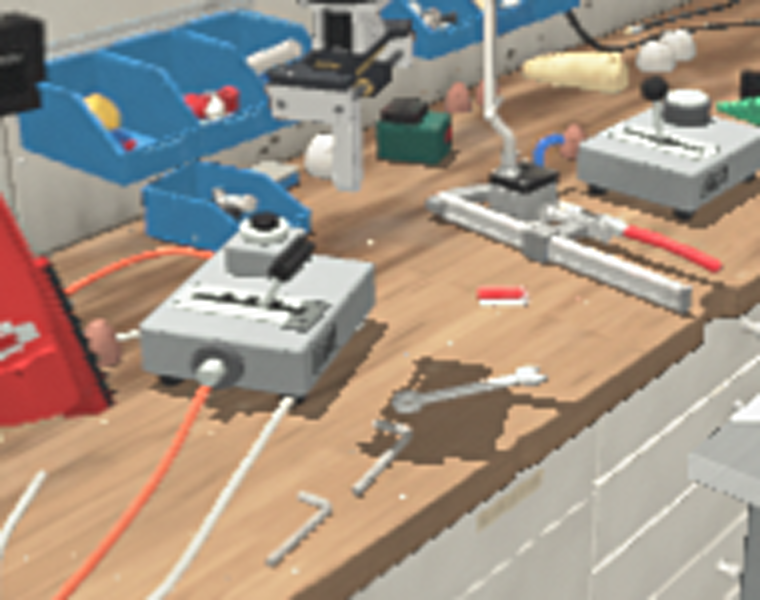

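```bash
python3 - <<'E'
from h import *
c=load('s1')
P=[H(-.0455,.06,.128),H(-.0455,0,.128),H(.02,-.058,.115),H(-.08,.095,.07),H(-.08,-.095,.07),H(-.095,.03,.17)]
print(((proj(c,P)-[130,140])*[4,3.75]).round())
E
```

```text
[[284. 268.]
 [309. 241.]
 [267. 220.]
 [309. 345.]
 [379. 256.]
 [348. 221.]]
```

```bash
python3 - <<'E'
from h import *
c=load('scene0')
y=np.array([.251,.968,0]);p=np.array([.138,.532,.1694])
print(((proj(c,[p-.053*y,p+.053*y,p])-[150,140])*[4,3.75]).round())
c=load('s1')
for z in(.17,.18,.19,.2,.27):print(z,((proj(c,[H(-.095,.03,z)])-[130,140])*[4,3.75]).round())
s=cv2.imread('pics/s1.png')
cv2.imwrite('pics/s1d.png',cv2.resize(s[130:210,170:270],None,fx=7,fy=7,interpolation=cv2.INTER_CUBIC))
E
```

```text
[[398. 467.]
 [257. 525.]
 [329. 495.]]
0.17 [[348. 221.]]
0.18 [[347. 211.]]
0.19 [[347. 201.]]
0.2 [[347. 191.]]
0.27 [[345. 121.]]
```

View pics/s1d.png

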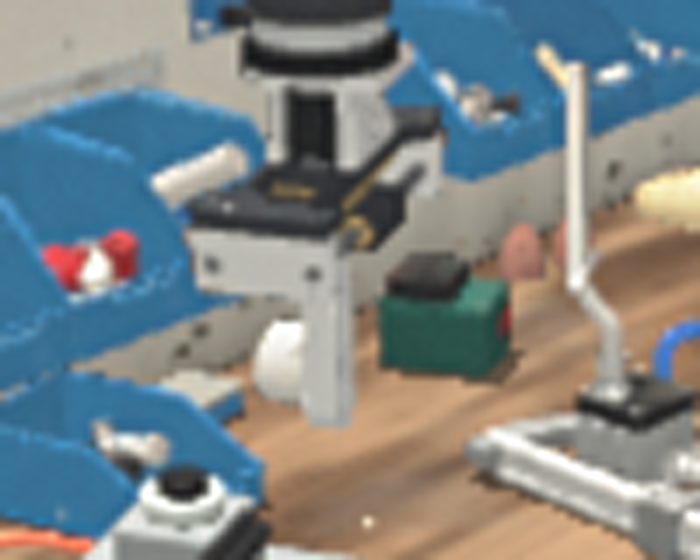

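```bash
python3 - <<'E'
from h import *
c=load('w1'); o=status.get_obs(); p=o['ee_pos'];print(p)
for d in(0,.01,.02,.03,.04):print(d,proj(c,[p+[0,0,d]]).round(1), proj(c,[p+[0,0,d]+0.0125*(H(0,1)-H(0,0)),p+[0,0,d]+0.008*(H(-1,0)-H(0,0)),p+[0,0,d]-0.008*(H(-1,0)-H(0,0))]).round(0).tolist())
w=cv2.imread('pics/w1.png'); cv2.imwrite('pics/w1c.png',cv2.resize(w[170:290,180:330],None,fx=5,fy=5))
snap('top','t1.png')
# bar in wrist
print(proj(c,[H(-.0455,.06,.128),H(-.0455,0,.128),H(-.08,.095,.07),H(-.08,-.095,.07)]))
E
```

```text
[0.45218989 0.24881295 0.16969347]
0 [[253.1 216.3]] [[271.0, 216.0], [253.0, 205.0], [253.0, 227.0]]
0.01 [[253.2 221.4]] [[272.0, 221.0], [253.0, 210.0], [253.0, 233.0]]
0.02 [[253.2 227. ]] [[273.0, 227.0], [253.0, 215.0], [253.0, 239.0]]
0.03 [[253.2 233.2]] [[274.0, 233.0], [253.0, 221.0], [253.0, 245.0]]
0.04 [[253.2 240. ]] [[275.0, 240.0], [253.0, 227.0], [253.0, 253.0]]
[[287.33325293 253.96572777]
 [217.7577028  253.85679278]
 [317.27583536 196.46133027]
 [128.63501603 196.14257584]]
```

View pics/w1c.png

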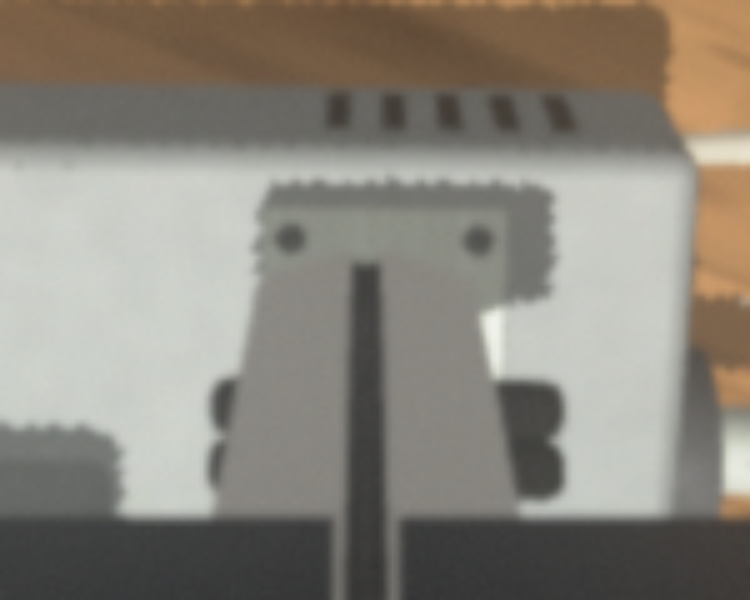

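View pics/t1.png

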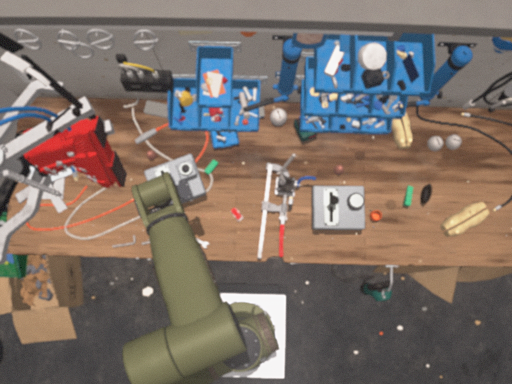

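The scene view (tip at about crop px 345,188 instead of 348,221) and the wrist view (tip edge at row 222 instead of 205) agree: the drawn fingertips sit about 30 mm above the reported TCP. I'll push at a reported z of about 0.088, which works whichever is right.

```bash
python3 -m jog '[[-0.002,0,0.04,0,0,0,-1],[-0.004,0,0.08,0,0,0,-1],[-0.004,0,0.081,0,0,0,-1],[-0.004,0,0.081,0,0,0,-1],[-0.004,0,0.081,0,0,0,-1]]'
python3 - <<'E'
from h import *
to(-.075,.03,.088)
snap('scene','s2.png')
s=cv2.imread('pics/s2.png')
cv2.imwrite('pics/s2d.png',cv2.resize(s[160:240,160:260],None,fx=7,fy=7,interpolation=cv2.INTER_CUBIC))
E
```

```text
time_s: 2.1
ee_pos: [0.4568, 0.2508, 0.0909]
eef_rot: [-3.141, 0.002, -2.739]
force: [0.1, -0.1, 0.5]
grip_width: 0.0006
target [0.471 0.256 0.088] shift [-0.0152 -0.0004  0.0029] turn [-0.0004  0.0016  0.0011] local now [-0.0902  0.0304  0.0909]
```

View pics/s2d.png

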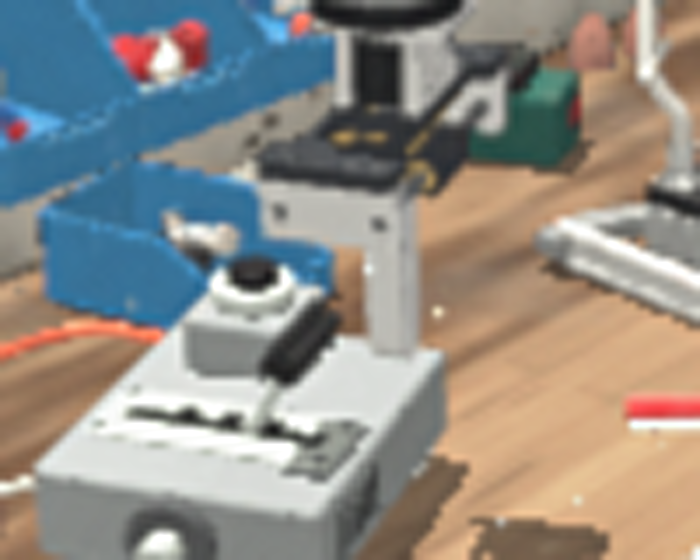

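```bash
python3 -m jog '[[-0.01,0,0.003,0,0,0,-1],[-0.02,0,0.003,0,0,0,-1],[-0.03,0,0.003,0,0,0,-1],[-0.04,0,0.003,0,0,0,-1],[-0.04,0,0.003,0,0,0,-1]]'
python3 - <<'E'
from h import *
c=load('s2')
for z in(.09,.1,.11,.12,.13):print(z,proj(c,[H(-.09,.03,z)]).round(1))
to(-.05,.03,.088)
snap('scene','s3.png')
s=cv2.imread('pics/s3.png')
cv2.imwrite('pics/s3d.png',cv2.resize(s[160:240,160:260],None,fx=7,fy=7,interpolation=cv2.INTER_CUBIC))
E
```

```text
time_s: 2.65
ee_pos: [0.4929, 0.2663, 0.088]
eef_rot: [-3.141, -0.002, -2.739]
force: [-13.5, -3.9, 11.3]
grip_width: 0.0005
0.09 [[216.2 218.8]]
0.1 [[216.1 216.3]]
0.11 [[216.  213.9]]
0.12 [[216.  211.4]]
0.13 [[215.9 208.9]]
target [0.494 0.266 0.088] shift [-0.0009 -0.0005 -0.    ] turn [-0.0002 -0.0013  0.0011] local now [-0.0509  0.0305  0.088 ]
```

View pics/s3d.png

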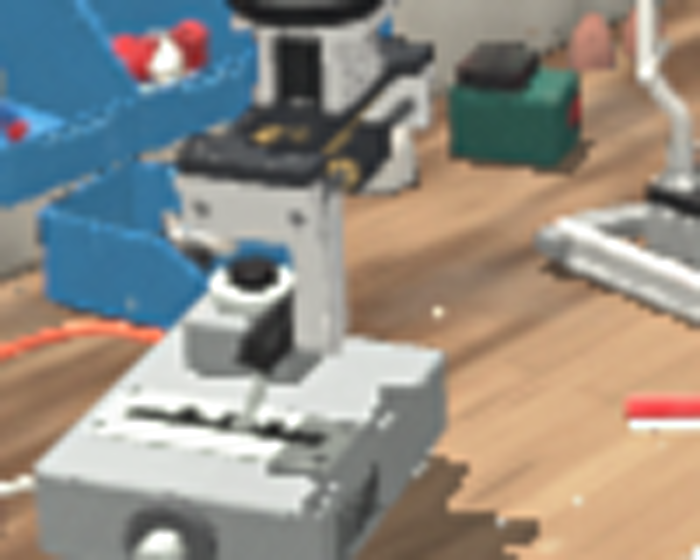

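The drawn tip touches the bar at about px (300,350) in the crop, and the lever is moving with about 14 N. Pushing on.

```bash
python3 -m jog '[[-0.01,0,0,0,0,0,-1],[-0.02,0,0,0,0,0,-1],[-0.03,0,0,0,0,0,-1],[-0.04,0,0,0,0,0,-1],[-0.04,0,0,0,0,0,-1]]'
python3 - <<'E'
from h import *
to(.02,.03,.088)
E
python3 -m jog '[[-0.008,0,0,0,0,0,-1],[-0.016,0,0,0,0,0,-1],[-0.022,0,0,0,0,0,-1],[-0.027,0,0,0,0,0,-1],[-0.027,0,0,0,0,0,-1]]'
python3 - <<'E'
from h import *
to(.02,.03,.088)
snap('scene','s4.png')
s=cv2.imread('pics/s4.png')
cv2.imwrite('pics/s4d.png',cv2.resize(s[160:240,160:260],None,fx=7,fy=7,interpolation=cv2.INTER_CUBIC))
E
```

```text
time_s: 3.2
ee_pos: [0.5303, 0.2822, 0.0881]
eef_rot: [-3.141, -0.003, -2.739]
force: [-3.9, -1.3, 3.8]
grip_width: 0.0003
target [0.558 0.293 0.088] shift [-0.0303 -0.0007  0.    ] turn [-0.0002 -0.0018  0.0011] local now [-0.0103  0.0306  0.0881]
time_s: 3.7
ee_pos: [0.5556, 0.2929, 0.0873]
eef_rot: [-3.141, -0.004, -2.739]
force: [0.8, 0.2, 0.5]
grip_width: 0.0003
target [0.558 0.293 0.088] shift [-0.0027 -0.0006 -0.0007] turn [-0.0002 -0.0025  0.001 ] local now [0.0172 0.0306 0.0873]
```

View pics/s4d.png

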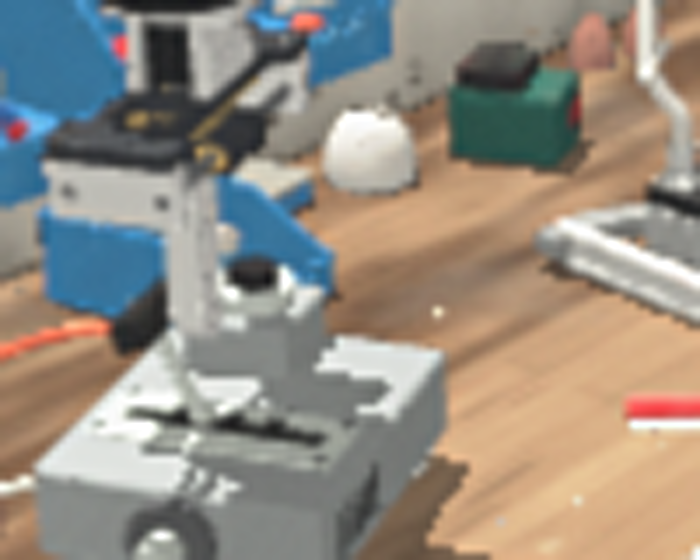

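The lever has snapped ahead of the finger; pushing a bit further to feel the hard stop.

```bash
python3 -m jog '[[-0.004,0,0,0,0,0,-1],[-0.008,0,0,0,0,0,-1],[-0.008,0,0,0,0,0,-1]]'
python3 -m jog '[[-0.002,0,0,0,0,0,-1],[-0.004,0,0,0,0,0,-1],[-0.004,0,0,0,0,0,-1]]'
python3 - <<'E'
from h import *
to(.02,.03,.088)
E
```

```text
time_s: 4.05
ee_pos: [0.5635, 0.2962, 0.0877]
eef_rot: [-3.141, -0.003, -2.739]
force: [-0.5, 0.3, -0.6]
grip_width: 0.0005
time_s: 4.35
ee_pos: [0.5656, 0.2972, 0.0873]
eef_rot: [-3.141, -0.008, -2.739]
force: [-13.1, -5.5, 3.5]
grip_width: 0.0006
target [0.558 0.293 0.088] shift [ 0.0081 -0.0006 -0.0007] turn [-0.0003 -0.0049  0.001 ] local now [0.0281 0.0307 0.0873]
```

```bash
python3 -m jog '[[0.01,0,0,0,0,0,-1],[0.02,0,-0.01,0,0,0,-1],[0.02,0,-0.05,0,0,0,-1],[0.02,0,-0.083,0,0,0,-1],[0.02,0,-0.083,0,0,0,-1],[0.02,0,-0.083,0,0,0,-1]]'
python3 - <<'E'
from h import *
to(.02,-.058,.17)
snap('scene','s5.png');snap('wrist','w5.png')
s=cv2.imread('pics/s5.png')
cv2.imwrite('pics/s5d.png',cv2.resize(s[160:240,150:250],None,fx=7,fy=7,interpolation=cv2.INTER_CUBIC))
c=load('s5')
for a in(.5,.75,1.): 
  x,z=.095*np.sin(a-.5),.045+.095*np.cos(a-.5); print(a,((proj(c,[H(x,.06,z),H(x,0,z)])-[150,160])*7).round().tolist())
for z in(.105,.11,.115,.12,.125):print(z,((proj(c,[H(.02,-.058,z)])-[150,160])*7).round())
E
```

```text
time_s: 4.95
ee_pos: [0.548, 0.2898, 0.1708]
eef_rot: [-3.141, -0.006, -2.739]
force: [-0.6, 0.0, -0.9]
grip_width: 0.0006
target [0.593 0.212 0.17 ] shift [-0.0108 -0.0887  0.0008] turn [-0.0002 -0.0039  0.001 ] local now [0.009  0.0307 0.1708]
0.5 [[272.0, 327.0], [318.0, 278.0]]
0.75 [[229.0, 326.0], [277.0, 277.0]]
1.0 [[190.0, 336.0], [239.0, 287.0]]
0.105 [[329. 287.]]
0.11 [[328. 279.]]
0.115 [[328. 270.]]
0.12 [[328. 262.]]
0.125 [[327. 254.]]
```

View pics/s5d.png

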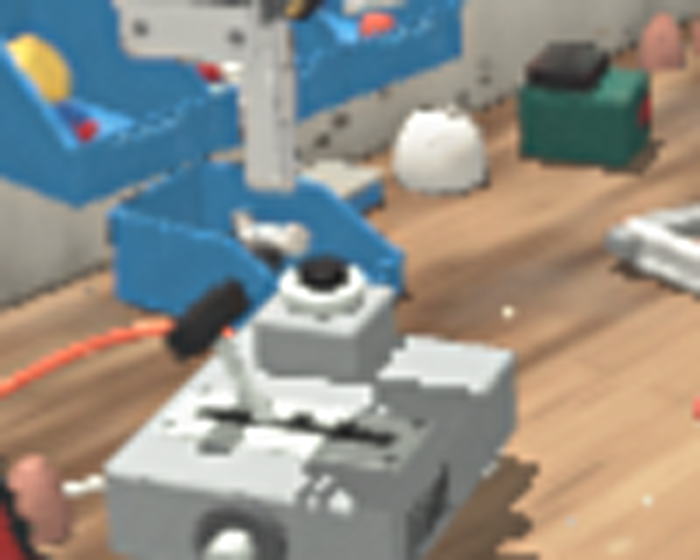

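View pics/w5.png

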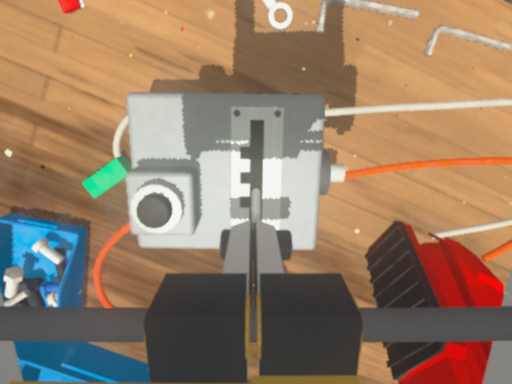

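The bar lies at about (183,340)–(240,295) in the scene crop, which matches the 1.0 prediction, so the lever is home. The cap is at (155,210) in the wrist view; I'm checking its position and height.

```bash
python3 - <<'E'
from h import *
w=load('w5');s=load('s5')
o1,r1=ray(w,155,210); o2,r2=ray(s,323/7+150,272/7+160)
A=np.column_stack([r1,-r2]);t=np.linalg.lstsq(A,o2-o1,rcond=None)[0]
p,q=o1+t[0]*r1,o2+t[1]*r2; print(p,q,inv((p+q)/2))
for z in(.11,.115,.12): print(inv(onz(w,155,210,z)),inv(onz(s,323/7+150,272/7+160,z)))
E
```

```text
[0.59391565 0.216068   0.11517771] [0.59340323 0.21562211 0.11502721] [ 0.02217612 -0.05518926  0.11510246]
[ 0.02423812 -0.05671759  0.11      ] [ 0.0261843  -0.06498818  0.11      ]
[ 0.02255872 -0.05514008  0.115     ] [ 0.02187665 -0.05534696  0.115     ]
[ 0.02087931 -0.05356257  0.12      ] [ 0.017569   -0.04570575  0.12      ]
```

```bash
python3 -m jog '[[-0.006,-0.044,0,0,0,0,-1],[-0.012,-0.0875,0,0,0,0,-1],[-0.012,-0.0875,0,0,0,0,-1],[-0.012,-0.0875,0.04,0,0,0,-1],[-0.012,-0.0875,0.06,0,0,0,-1],[-0.012,-0.0875,0.06,0,0,0,-1],[-0.012,-0.0875,0.06,0,0,0,-1]]'
python3 - <<'E'
from h import *
to(.0215,-.0565,.085)
snap('scene','s6.png');snap('wrist','w6.png')
s=cv2.imread('pics/s6.png')
cv2.imwrite('pics/s6d.png',cv2.resize(s[160:240,150:250],None,fx=7,fy=7,interpolation=cv2.INTER_CUBIC))
w=cv2.imread('pics/w6.png'); cv2.imwrite('pics/w6c.png',cv2.resize(w[170:290,180:330],None,fx=5,fy=5))
E
```

```text
time_s: 5.75
ee_pos: [0.5921, 0.2138, 0.1092]
eef_rot: [-3.141, -0.01, -2.739]
force: [-0.4, -0.4, 0.5]
grip_width: 0.0005
target [0.594 0.214 0.085] shift [-0.0018  0.      0.0242] turn [-0.0002 -0.0062  0.0013] local now [ 0.0199 -0.0565  0.1092]
```

View pics/s6d.png

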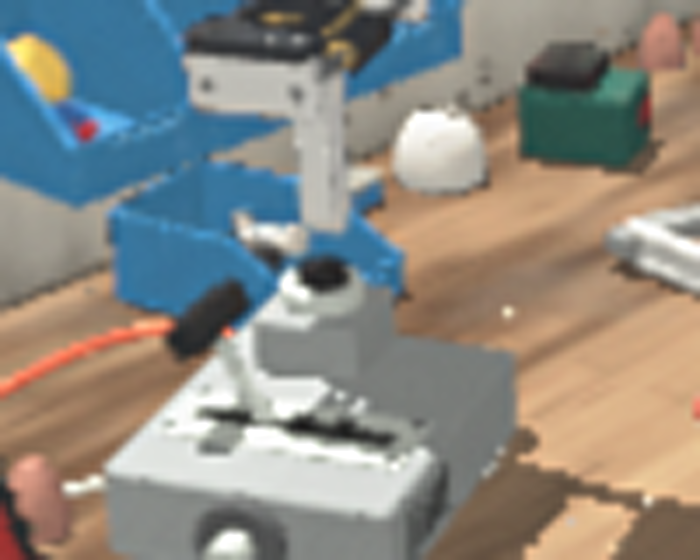

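View pics/w6c.png

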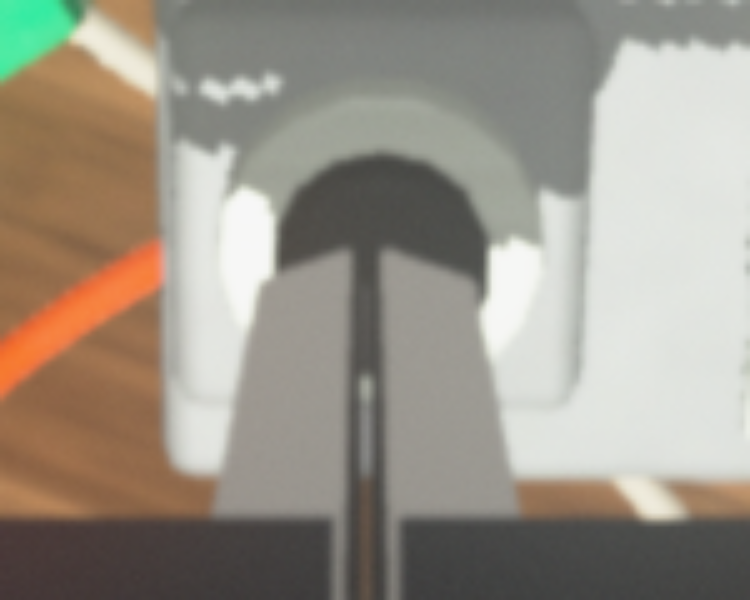

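```bash
python3 -m jog '[[-0.002,0.0025,0.005,0,0,0,-1],[-0.002,0.0025,0.012,0,0,0,-1],[-0.002,0.0025,0.018,0,0,0,-1],[-0.002,0.0025,0.018,0,0,0,-1]]'
for i in 1; do python3 -m jog '[[0,0,0.002,0,0,0,-1],[0,0,0.004,0,0,0,-1],[0,0,0.004,0,0,0,-1]]'; done
python3 - <<'E'
from h import *
to(.022,-.054,.085)
w=load('w6')
print(inv(onz(w,180+383/5,200,.115)))
E
```

```text
time_s: 6.25
ee_pos: [0.5929, 0.2167, 0.0912]
eef_rot: [-3.141, -0.009, -2.739]
force: [-0.7, 0.1, 0.2]
grip_width: 0.0006
time_s: 6.55
ee_pos: [0.593, 0.2167, 0.0873]
eef_rot: [-3.141, -0.009, -2.739]
force: [-0.3, 0.3, 1.8]
grip_width: 0.0007
target [0.593 0.217 0.085] shift [-0.0001  0.0002  0.0023] turn [-0.0003 -0.0057  0.0012] local now [ 0.0219 -0.0542  0.0873]
[ 0.00718245 -0.0545166   0.115     ]
```

```bash
python3 -m jog '[[0,0,0.001,0,0,0,-1],[0,0,0.002,0,0,0,-1],[0,0,0.002,0,0,0,-1]]' | grep -E 'ee_pos|force'; python3 -m jog '[[0,0,0.001,0,0,0,-1],[0,0,0.002,0,0,0,-1],[0,0,0.002,0,0,0,-1]]' | grep -E 'ee_pos|force'; python3 -m jog '[[0,0,0.001,0,0,0,-1],[0,0,0.002,0,0,0,-1],[0,0,0.002,0,0,0,-1]]'| grep -E 'ee_pos|force'
```

```text
ee_pos: [0.593, 0.2167, 0.0853]
force: [-1.5, -1.2, 3.7]
ee_pos: [0.5931, 0.2167, 0.0834]
force: [-1.1, -0.8, 4.3]
ee_pos: [0.5932, 0.2168, 0.0825]
force: [-6.2, -2.3, 13.3]
```

Spring force, then a sharp rise at the bottom. One firm millimetre more, then release.

```bash
python3 -m jog '[[0,0,0.002,0,0,0,-1],[0,0,0.003,0,0,0,-1],[0,0,0.003,0,0,0,-1]]' | grep -E 'ee_pos|force'; python3 -m jog '[[0,0,-0.01,0,0,0,-1],[0,0,-0.04,0,0,0,-1],[0,0,-0.08,0,0,0,-1],[0,0,-0.12,0,0,0,-1],[0.05,0.04,-0.12,0,0,0,-1],[0.1,0.08,-0.12,0,0,0,-1],[0.12,0.1,-0.12,0,0,0,-1],[0.12,0.1,-0.12,0,0,0,-1]]'
python3 - <<'E'
from h import *
snap('scene','s7.png');snap('wrist','w7.png')
s=cv2.imread('pics/s7.png')
cv2.imwrite('pics/s7d.png',cv2.resize(s[160:240,150:250],None,fx=7,fy=7,interpolation=cv2.INTER_CUBIC))
E
```

```text
ee_pos: [0.5934, 0.2168, 0.0823]
force: [-12.6, -4.1, 25.9]
time_s: 8.55
ee_pos: [0.4409, 0.2634, 0.2032]
eef_rot: [-3.141, -0.006, -2.736]
force: [0.9, 0.4, -0.0]
grip_width: 0.0002
```

View pics/s7d.png

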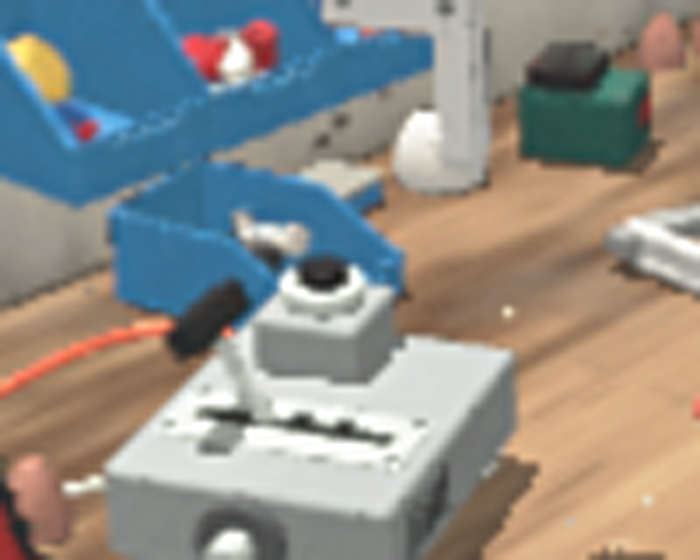

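View pics/w7.png

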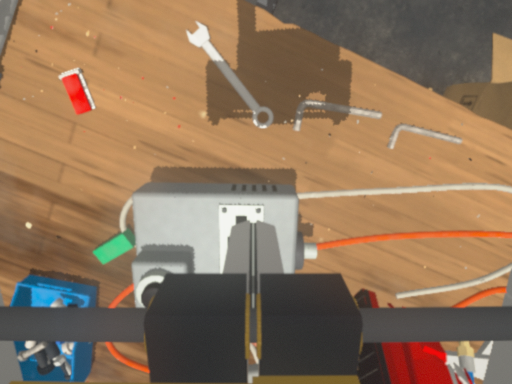

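The lever is still home (bar at about 185–240, 290–345) and the button is back out (cap at 323,272, same as before). The loose things look undisturbed and the robot is clear.

```bash
python3 -c "
from station import ctrl; print(ctrl.hand_in())"
```

```text
the job is handed in; nothing more can be done
None
```

The T-bar lever is at its second stop, and I pressed the start button fully in once after that and let it come back out. I did both with the shut fingertips, and the job was handed in at about 8.7 s.

- **Lever:** I pushed the bar on its -x side. It snapped past the last hump and then met a hard stop at about 14 N. The scene picture taken after I backed off matches the calculated bar position for 1.0 rad, and the last one shows it unchanged.
- **Button:** The spring force rose to about 4 N over roughly 5 mm. It then hit bottom at about 6 mm, where I pressed to about 26 N vertical (29 N total). In the last picture the cap is back at its earlier position.
- **Surroundings:** I never went near the damper lever. The loose things in the last pictures looked unmoved. The robot ended clear of everything, with a force reading near zero.
- **Disagreement:** The fingertips in the scene and wrist pictures sit about 30 mm above the reported TCP. Button contact came about 27 mm before the reported TCP reached the cap height, so I set working heights from the pictures. The button also measured 3–4 mm from its calculated position, so I aimed at the measured one.

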